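# Close up the portable scanner

### The job

Close up the portable scanner on the bench, working with the fingertips only: first push its control tray fully home into the base while the screen is still up, then push the screen down from behind, without slamming it, until it is folded fully shut on the base. Do not touch the display glass, do not pick up or shift the scanner, and leave the bottle, blower, probe and screwdriver where they are.

Things in the scene. Friction and masses are not known exactly. Their poses are not given: they have to be found in the camera images.
- scanner: Slate-grey portable scanner like a thick laptop, standing loose on the bench on its flat underside, about 5 kg. Base 240 (x) x 300 (y) x 62 mm high; origin at the centre of its underside, z up. Its -x side is the front, out of which the control tray slides; the screen is hinged along the deck near the +x side. The front faces roughly towards +y of the world (the robot's left), and varies by up to about 27 degrees.
- tray (a joint): How far the control tray stands out of the base, in m: 0 = fully home against its stop, up to 0.11; it starts 0.04 to 0.085 out. The tray is a flat slab 264 mm wide (y) and 32 mm thick, 12 to 44 mm above the bench, with small controls on top and a plain front face without a handle. Slides along the scanner's x axis with about 2 N of friction and stays where it is left. When home its front face still stands 6 mm proud of the base.
- tray_front (a point): Centre of the tray's flat front face, 28 mm above the bench; axes as the scanner's, the face looks to -x, pushing it to +x sends it home.
- screen (a joint): Opening angle of the folding screen, rad: 0 = folded flat on the base, 1.57 = upright, leaning back beyond that, stop at 1.95; it starts at 1.45 to 1.8. A stiff friction hinge (about 0.75 N m) holds it at any angle, so it must be pushed all the way down; about 5 to 8 N at 150 mm from the hinge moves it.
- screen_hinge (a point): Middle of the screen's hinge line, at x = +105 mm, y = 0, z = 66 mm in the scanner's frame; the hinge runs along the scanner's y. The axes turn with the screen: -x points from the hinge to the screen's free edge, z out of its back.
- screen_back (a point): Point on the back of the screen, midway across, 150 mm from the hinge and 35 mm short of the free edge; z points straight out of the back, -x to the free edge. The screen panel is 280 mm wide (y), reaches to 185 mm from the hinge and is 18 mm thick, its back face 20 mm from the hinge line along z. Upright, its free edge stands 251 mm above the bench; folded shut, its back faces up, 86 mm above the bench.
- glass: Dark display glass, 148 x 235 x 3 mm, on the inner side of the screen (the side that faces the deck when shut). Not to be touched. Origin at the hinge line's middle, axes as the screen's.
- gel_bottle: Bystander: plain white bottle standing upright, 56 mm across and 150 mm tall; origin at the centre of its underside.
- blower: Bystander: green rubber bulb blower standing on its base, nozzle up, 60 mm across and 115 mm tall; origin at the centre of its underside.
- probe: Bystander: white hand probe lying down, T-shaped, about 130 mm long, 56 mm across its grey head and 26 mm high; origin at its underside, head towards its +x.
- screwdriver: Bystander: black-handled screwdriver lying flat behind the scanner, about 160 mm long along its x and 26 mm high; origin on its underside near mid-length.

How it is judged (in metres and radians):
On the way, in this order (a step that is already met when the one before it is completed fails the run):
1. the control tray is fully home while the screen is still up (value of joint tray below 0.005 m and value of joint screen above 1.2 rad), for 0.2 s.
2. the screen is folded fully shut (value of joint screen below 0.05 rad and value of joint tray below 0.005 m), for 0.2 s.
At the end, for the whole second after the job is handed in: The tray is within 5 mm of its stop, the screen within 0.05 rad of flat, the scanner within 20 mm of where it stood and at rest, and each bystander within 30 mm of where it was (all of step 2 and distance of scanner from where it was at the start of the episode below 0.02 m and linear speed of scanner below 0.01 m/s and distance of each of gel_bottle, blower, probe, screwdriver from where it was at the start of the episode below 0.03 m); the robot touches nothing.
It fails at once if the scanner is lifted, tipped or shifted by more than 20 mm (distance of scanner from where it was at the start of the episode above 0.02 m or height (world z) of scanner above 0.012 m or angle between scanner's own z axis and vertical above 0.1 rad).
It fails at once if the screen is slammed (closing faster than 3 rad/s) (velocity of joint screen below -3 rad/s).
It fails at once if the robot touches the display glass (or pinches the screen) (contact force between any of the fingers, the arm and glass above 0.5 N).
It fails at once if a bystander is shifted by more than 30 mm or lifted (distance of any of gel_bottle, blower, probe, screwdriver from where it was at the start of the episode above 0.03 m).
It fails at once if the bottle or the blower is tipped over (angle between any of gel_bottle, blower's own z axis and vertical above 0.5 rad).
It also fails if it takes over 48 s, if anything falls off the work surface, if the arm or the gripper's body presses on something with over 40 N, if the wrist force passes 120 N, or if a joint passes its speed limit or range.

### The arm

A 6-joint arm with a two-finger parallel gripper is mounted at the origin on the work surface. World frame = base frame: x ahead of the robot, y to its left, z up, the work surface at z = 0. Lengths are in mm, angles in degrees, forces in N, time in s.
With the tool pointing down it reaches from about 350 to 850 mm from the base axis. Payload 8.1 kg.
Tool frame: the origin (TCP) lies midway between the tips of the shut fingers; the grasp point (between the pads) lies 19 mm behind it; z points along the fingers, y is the direction in which the jaws open and shut (so a half turn about z gives the same grasp; the last joint's range is limited). The gripper opens to 85 mm and grips with 20 to 120 N. Pads are 22 mm wide; open, the fingers measure 114 mm over their backs; the gripper's body (76 mm by 85 mm) begins 54 mm behind the grasp point. The pads swing forward as they close: fully open they stand 13 mm farther back than shut.
Start: joints at [-75.424, 7.471, 85.268, -0, 87.261, -4.893], TCP at [199.999, -565.69, 207.492] pointing down, gripper open.
Joint ranges: [-169.43, 169.43], [-51.17, 129.36], [1.28, 143.12], [-76.62, 256.62], [0, 156.53], [-152.29, 152.29]. Speed limits (degrees/s): [136.94, 136.94, 159.86, 180, 180, 180].

### API

Orientations are given as [roll, pitch, yaw] about the fixed x, y, z axes, in that order (R = Rz(yaw) Ry(pitch) Rx(roll)).
In Python, from bench import r gives the robot as it stands.
- The arm moves only by the shell command python3 -m jog 'ROWS' [FORCE]. ROWS is JSON, a list of rows, each a list of 5 numbers: the shift along the tool's x, y, z in m, then the turn about the tool's z in rad, then the opening, from 0 (shut) to 1 (fully open). A call has 1 to 20 rows; each row is the pose to reach, as a shift and turn from the pose measured when the call began, along the tool's axes at that moment; what a row does not reach only later rows make up. A row lasts 1/10 s, in which the tool goes at most 50 mm and 8.59 degrees, less where a joint would pass 70% of its speed; a pose out of reach is approached as far as the arm can. A call with a gripper value outside its range is refused whole. The fingers move at their own pace and stop on an object; FORCE is the grip in N (left out, the last holds). Time passes only in rows, so rows that repeat a pose let the fingers close. It gives the time, the measured TCP pose, the force and the opening at its end, in the units of the state.
- r.sense(): the state, without advancing time (a new reading comes with each control period).
- r.snapshot(name): name is "scene" or "top"; returns a dict with "pixels" (480x640x3 uint8, red, green, blue), "K" (3x3 intrinsics, pixels), "R" (3x3) and "t" (3): a world point X has camera coordinates R X + t. Camera axes: x right, y down, z forward; pixel columns grow to the right and rows downward; lengths in mm; the calibration is good to about 2 mm. A picture is of the moment at which its call begins. There is no depth.
- r.hand_in(): hands the job in, once; it reports no verdict.
The state is a dict: "time": time; "joint_pos": joint angles; "qd": joint speeds; "joint_efforts": joint torques, N m; "tool_pos": TCP position; "tcp_rot": TCP orientation; "ft_force": force on the tool from outside, world axes, zero at the start; "wrist_torque": the same for the moment, N m; "finger_gap": finger opening in mm.
Only numpy, scipy, OpenCV 4.12 (cv2) and the standard library are available. Lean on these libraries where they do the work, as an engineer would, in place of code of your own. Each camera call takes 0.05 s, during which the arm holds its last target.

## Working session

There is one attempt and no reset: what is moved stays moved. The work goes in short steps, Python scripts to look and compute and a shell command to move; the robot and the scene stay as the last step left them, time stands still between calls to the robot, and variables do not carry over. Pictures are saved under pics/ and viewed, and the job is handed in when it is done.

```bash
mkdir -p pics; ls
python3 - <<'E'
from bench import r
import cv2,pickle
s=r.sense();print(s)
for n in("scene","top"):
    d=r.snapshot(n);cv2.imwrite(f"pics/{n}0.png",d["pixels"][...,::-1]);pickle.dump(d,open(f"{n}0.pkl","wb"));print(d["K"],d["R"],d["t"])
E
```

```text
pics
{'time': 0.0, 'joint_pos': array([-7.54234352e+01,  7.51357193e+00,  8.53299247e+01, -1.72664070e-03,
        8.72598544e+01, -4.89341059e+00]), 'qd': array([-0.03666652, -0.06337387, -0.0160437 , -0.00788953,  0.04032616,
       -0.12465193]), 'joint_efforts': array([-1.17584143e-03, -5.69377434e+01, -5.00565755e+01, -3.09770394e-04,
        1.44700654e-02,  1.03114125e-06]), 'tool_pos': array([ 199.84656435, -565.1195897 ,  206.45428041]), 'tcp_rot': array([-1.79896879e+02, -7.09784908e-03,  1.94700531e+01]), 'ft_force': array([0.09506867, 0.58204223, 0.09145744]), 'wrist_torque': array([0.02819052, 0.02445443, 0.01865713]), 'finger_gap': 85.4787684178502}
[[458.23129397   0.         318.99421092]
 [  0.         458.23129397 233.67278841]
 [  0.           0.           1.        ]] [[ 8.09908501e-01  5.86556197e-01  2.19210730e-04]
 [ 4.95836714e-01 -6.84444569e-01 -5.34491894e-01]
 [-3.13359495e-01  4.32998222e-01 -8.45173572e-01]] [-365.20189875 -163.22083575 1430.0263766 ]
[[469.48969905   0.         324.61354125]
 [  0.         469.48969905 232.11112291]
 [  0.           0.           1.        ]] [[-0.02739589 -0.99962158  0.00248418]
 [-0.99192753  0.02687706 -0.12392497]
 [ 0.1238113  -0.00585916 -0.99228848]] [  22.36096465  455.03730417 1401.43066394]
```

View pics/scene0.png

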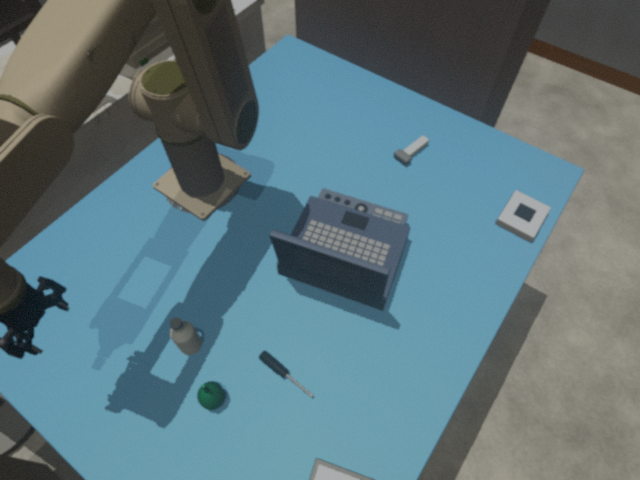

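View pics/top0.png

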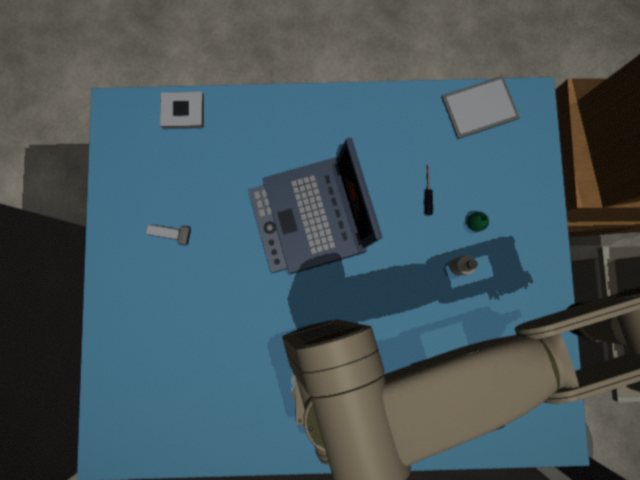

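Scene picture: the screen's back faces the camera at about (330,275), with the tray strip at (365,205). Top picture: the tray front edge runs from (250,188) to (272,270), and the screen's top edge from (350,140) to (380,240). I'll enlarge both for corners.

Run:
```python
import cv2
a=cv2.imread("pics/top0.png")[125:285,230:510];cv2.imwrite("pics/top0c.png",cv2.resize(a,(784,448),interpolation=cv2.INTER_CUBIC))
a=cv2.convertScaleAbs(cv2.imread("pics/scene0.png")[170:320,250:430],alpha=1.8);cv2.imwrite("pics/scene0c.png",cv2.resize(a,(720,600),interpolation=cv2.INTER_CUBIC))
```

```text
(no output)
```

View pics/top0c.png

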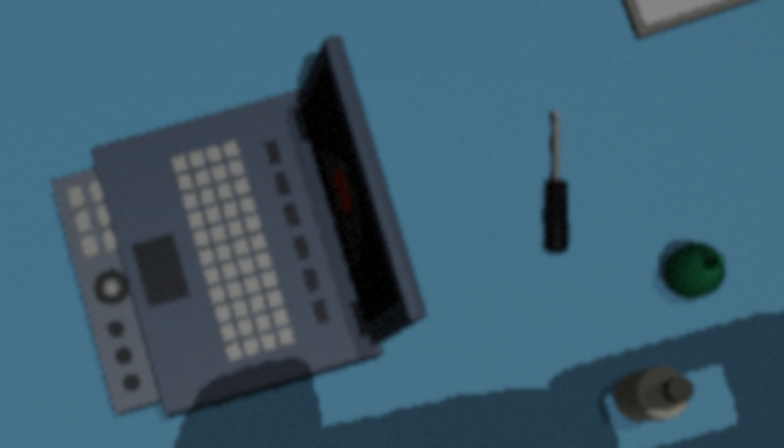

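View pics/scene0c.png

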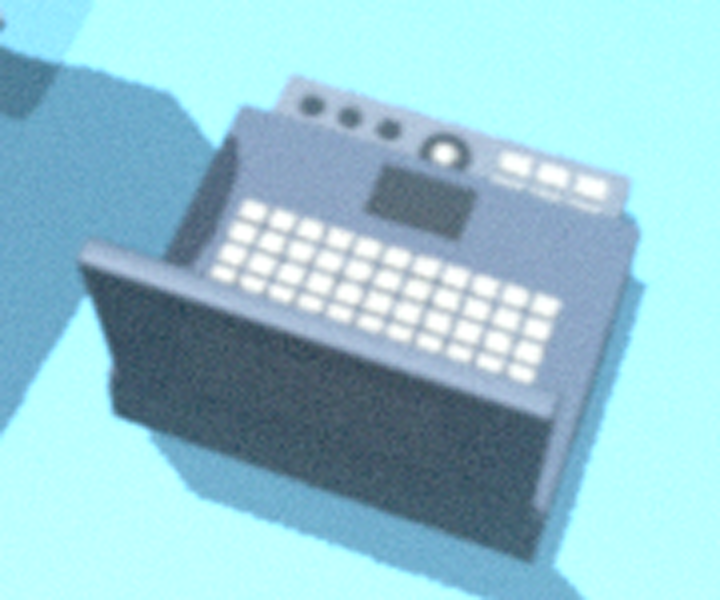

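```bash
cat > h.py <<'E'
import numpy as np,pickle
def ray(d,p):
    v=d["R"].T@np.linalg.inv(d["K"])@np.array([p[0],p[1],1.]);return -d["R"].T@d["t"],v/np.linalg.norm(v)
def onz(d,p,z):
    c,v=ray(d,p);return c+v*(z-c[2])/v[2]
def two(d1,p1,d2,p2):
    c1,v1=ray(d1,p1);c2,v2=ray(d2,p2)
    s=np.linalg.lstsq(np.c_[v1,-v2],c2-c1,rcond=None)[0]
    a=c1+s[0]*v1;b=c2+s[1]*v2;return (a+b)/2,np.linalg.norm(a-b)
E
python3 - <<'E'
from h import *
np.set_printoptions(precision=1,suppress=True)
T=pickle.load(open("top0.pkl","rb"));S=pickle.load(open("scene0.pkl","rb"))
t=lambda x,y:(230+x/2.8,125+y/2.8)
s=lambda x,y:(250+x/4,170+y/4)
f0,f1=onz(T,t(52,181),44),onz(T,t(118,412),44)
b0,b1=onz(T,t(93,150),62),onz(T,t(167,415),62)
print("tray front",f0,f1,np.linalg.norm(f1-f0));print("base front",b0,b1,np.linalg.norm(b1-b0))
f2,f3=onz(S,s(293,76),44),onz(S,s(630,180),44);print("scene tray",f2,f3)
b2,b3=onz(S,s(240,106),62),onz(S,s(638,232),62);print("scene base",b2,b3)
for a,b in((f1,f0),(b1,b0),(f2,f3),(b2,b3)):
  d=b-a;print("front-line dir deg",np.degrees(np.arctan2(d[1],d[0])))
e=b0+0
print("screen top back corners",two(T,t(342,38),S,s(552,415)),two(T,t(425,317),S,s(82,258)))
for n,p in(("bottle",t(655,395)),("blower",t(693,270)),("sdtip",t(555,112)),("sdend",t(556,250))):print(n,onz(T,p,15))
E
```

```text
tray front [590.  237.9  44. ] [337.6 169.6  44. ] 261.5101492410195
base front [618.9 190.7  62. ] [332.3 116.3  62. ] 296.09216268296785
scene tray [343.6 169.6  44. ] [593.  234.7  44. ]
scene base [336.6 113.6  62. ] [623.3 187.5  62. ]
front-line dir deg 15.145537911860064
front-line dir deg 14.565729656819714
front-line dir deg 14.62159757346417
front-line dir deg 14.456110658519732
screen top back corners (array([677.6, -66.4, 247. ]), np.float64(5.9284736802125835)) (array([ 410.2, -134.4,  243.2]), np.float64(3.938678114762578))
bottle [ 341.3 -411.8   15. ]
blower [ 477.6 -462.5   15. ]
sdtip [ 660.  -320.2   15. ]
sdend [ 503.9 -312.8   15. ]
```

Scanner yaw puts its front line at 14.6°, with the tray about 46 mm out and the screen at about 1.65 rad. First I'll rise, shut the fingers and align the tool with the scanner axes.

```bash
python3 -m jog '[[0,0,-0.05,0.085,0],[0,0,-0.1,0.085,0],[0,0,-0.15,0.085,0],[0,0,-0.15,0.085,0],[0,0,-0.15,0.085,0]]'
```

```text
time: 0.6
tool_pos: [200.1, -566.1, 358.3]
tcp_rot: [179.9, 0.0, 14.6]
ft_force: [-0.1, 0.2, -0.2]
finger_gap: 12.1
```

```bash
python3 -m jog '[[0.03,-0.03,0,0,0],[0.06,-0.07,0,0,0],[0.09,-0.11,0,0,0],[0.12,-0.15,0,0,0],[0.15,-0.19,0,0,0],[0.18,-0.23,0,0,0],[0.21,-0.27,0,0,0],[0.24,-0.31,0,0,0],[0.27,-0.35,0,0,0],[0.3,-0.39,0,0,0],[0.32,-0.43,0,0,0],[0.34,-0.47,0,0,0],[0.36,-0.51,0,0,0],[0.38,-0.55,0,0,0],[0.4,-0.59,0,0,0],[0.42,-0.63,0,0,0],[0.44,-0.67,0,0,0],[0.45,-0.71,0,0,0],[0.45,-0.742,0,0,0],[0.45,-0.742,0,0,0]]'
```

```text
time: 2.6
tool_pos: [446.5, 268.4, 353.9]
tcp_rot: [179.9, 0.3, 14.9]
ft_force: [0.0, -1.1, -0.3]
finger_gap: 0.1
```

```bash
python3 -m jog '[[0.002,0,0.04,0.005,0],[0.002,0,0.08,0.005,0],[0.002,0,0.12,0.005,0],[0.002,0,0.16,0.005,0],[0.002,0,0.2,0.005,0],[0.002,0,0.24,0.005,0],[0.002,0,0.28,0.005,0],[0.002,0,0.31,0.005,0],[0.002,0,0.33,0.005,0],[0.002,0,0.33,0.005,0],[0.002,0,0.33,0.005,0]]'
python3 - <<'E'
from bench import r
import cv2
for n in("scene","top"):
    d=r.snapshot(n);cv2.imwrite(f"pics/{n}1.png",d["pixels"][...,::-1])
E
```

```text
time: 3.7
tool_pos: [445.9, 267.0, 23.1]
tcp_rot: [179.9, 0.5, 14.5]
ft_force: [0.1, 0.4, 0.8]
finger_gap: -0.3
```

View pics/scene1.png

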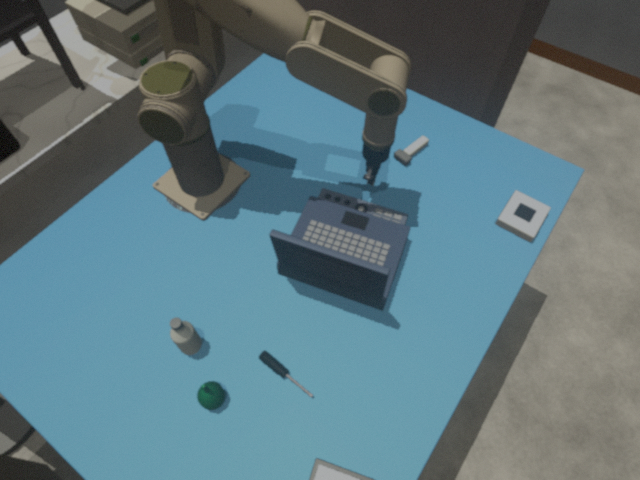

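The scene picture shows the fingertips at about (370,180), just in front of the tray and clear of the probe at (410,150). Now the push.

```bash
python3 -m jog '[[0,0.02,0,0,0],[0,0.03,0,0,0],[0,0.04,0,0,0],[0,0.048,0,0,0],[0,0.056,0,0,0],[0,0.064,0,0,0],[0,0.072,0,0,0],[0,0.08,0,0,0],[0,0.085,0,0,0],[0,0.085,0,0,0]]'
python3 - <<'E'
from bench import r
import cv2
for n in("scene","top"):
    d=r.snapshot(n);cv2.imwrite(f"pics/{n}2.png",d["pixels"][...,::-1])
a=cv2.imread("pics/scene2.png")[150:300,250:430];cv2.imwrite("pics/scene2c.png",cv2.resize(cv2.convertScaleAbs(a,alpha=1.8),(720,600),interpolation=cv2.INTER_CUBIC))
E
```

```text
time: 4.8
tool_pos: [469.3, 185.2, 25.2]
tcp_rot: [179.9, 0.2, 14.5]
ft_force: [-0.2, -0.2, 0.1]
finger_gap: 0.1
```

View pics/scene2c.png

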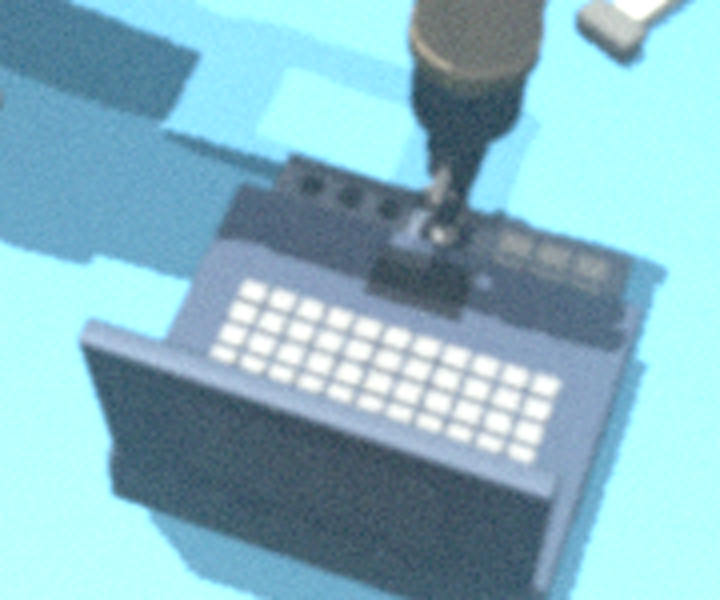

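Run:
```python
from h import *
import cv2
a=cv2.imread("pics/top2.png")[125:285,230:510];cv2.imwrite("pics/top2c.png",cv2.resize(cv2.convertScaleAbs(a,alpha=1.6),(784,448),interpolation=cv2.INTER_CUBIC))
for n in("top","scene"):
    d=pickle.load(open(n+"0.pkl","rb"))
    for X in([469.3,185.2,25.2],[469.3,185.2,100]):
        q=d["K"]@(d["R"]@np.array(X)+d["t"]);print(n,q[:2]/q[2])
```

```text
top [267.11209503 229.28799537]
top [264.03628899 225.93201711]
scene [361.17635166 209.51136692]
scene [363.26781151 193.9889883 ]
```

View pics/top2c.png

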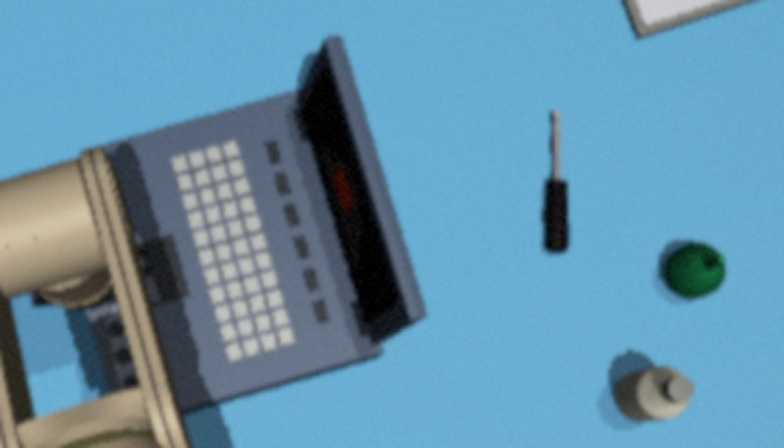

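Run:
```python
import cv2,numpy as np
o=[]
for k in(0,2):
    a=cv2.imread(f"pics/scene{k}.png")[175:235,310:420];o.append(cv2.resize(cv2.convertScaleAbs(a,alpha=2.2 if k else 1.5),(550,300),interpolation=cv2.INTER_CUBIC))
cv2.imwrite("pics/cmp.png",np.vstack(o))
```

```text
(no output)
```

View pics/cmp.png

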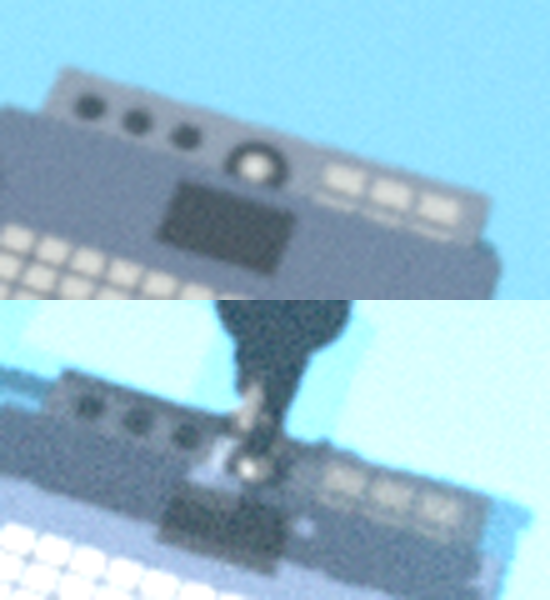

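Run:
```python
from h import *
import cv2
d=pickle.load(open("scene0.pkl","rb"))
for X in([445.9,267,23.1],[445.9,267,60]):
    q=d["K"]@(d["R"]@np.array(X)+d["t"]);q=q[:2]/q[2];print(q,(q-[340,150])*7)
a=cv2.imread("pics/scene1.png")[150:220,340:430];cv2.imwrite("pics/s1c.png",cv2.resize(cv2.convertScaleAbs(a,alpha=2.2),(630,490),interpolation=cv2.INTER_CUBIC))
from bench import r
print(r.sense())
```

```text
[369.4159701  188.31831668] [205.91179072 268.22821674]
[370.57904992 180.60576414] [214.05334947 214.24034895]
{'time': 4.9, 'joint_pos': array([ 1.58238649e+01,  2.80701272e+00,  1.10189320e+02, -5.54231930e-02,
        6.72152566e+01,  9.13165184e+01]), 'qd': array([ 0.52238935,  0.13025901, -0.16183015, -0.12811731,  0.05336367,
        0.19909876]), 'joint_efforts': array([-3.38995932e-01, -4.67747390e+01, -4.41538525e+01, -5.03267383e-02,
        2.90702545e-02, -3.72452766e-02]), 'tool_pos': array([469.1062139 , 185.81119637,  25.2572985 ]), 'tcp_rot': array([179.94413279,   0.21037096,  14.52880198]), 'ft_force': array([-0.23023792,  0.13807685, -0.10588718]), 'wrist_torque': array([ 0.01126687, -0.05063082,  0.01026701]), 'finger_gap': 0.17976510886426506}
```

View pics/s1c.png

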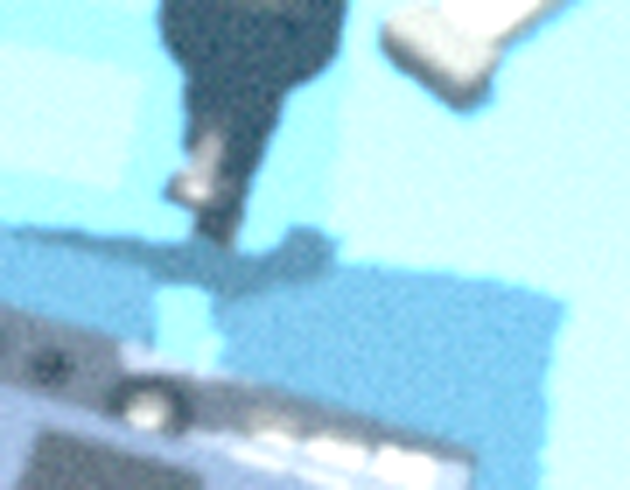

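The images are ambiguous about whether the tip is in front of or above the tray, and the force reads zero. I'll test with a small descent.

```bash
python3 -m jog '[[0,0,0.003,0,0],[0,0,0.006,0,0],[0,0,0.006,0,0]]'
python3 - <<'E'
from bench import r
import cv2,numpy as np
d=r.snapshot("scene");a=d["pixels"][...,::-1][175:235,310:420]
cv2.imwrite("pics/s3c.png",cv2.resize(cv2.convertScaleAbs(a,alpha=3),(770,420),interpolation=cv2.INTER_CUBIC))
d=r.snapshot("top");a=d["pixels"][...,::-1][170:285,240:330]
cv2.imwrite("pics/t3c.png",cv2.resize(cv2.convertScaleAbs(a,alpha=2),(450,575),interpolation=cv2.INTER_CUBIC))
E
```

```text
time: 5.2
tool_pos: [469.2, 186.2, 20.2]
tcp_rot: [179.9, 0.2, 14.6]
ft_force: [-6.2, -2.0, 12.4]
finger_gap: -0.0
```

View pics/s3c.png

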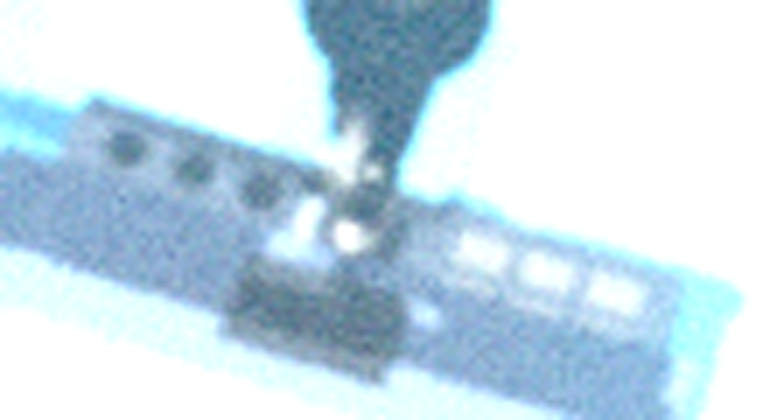

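View pics/t3c.png

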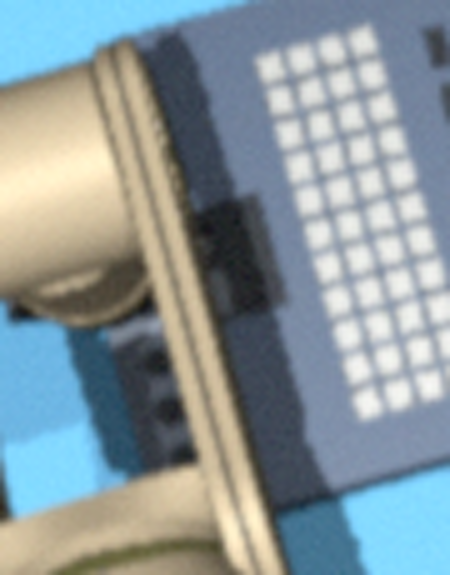

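The descent met 12 N upward, so the tip is resting on top of the tray: the real tip sits roughly 20 mm above the reported TCP. I'll back off and descend in front of the tray with force checks.

```bash
python3 -m jog '[[0,0,-0.01,0,0],[0,0,-0.015,0,0],[0,-0.02,-0.015,0,0],[0,-0.045,-0.015,0,0],[0,-0.06,-0.015,0,0],[0,-0.06,0,0,0],[0,-0.06,0.004,0,0],[0,-0.06,0.008,0,0],[0,-0.06,0.01,0,0]]'
```

```text
time: 6.2
tool_pos: [453.8, 243.3, 9.2]
tcp_rot: [179.9, 0.3, 14.5]
ft_force: [-0.1, 0.1, -0.4]
finger_gap: 0.1
```

```bash
python3 -m jog '[[0,0,0.002,0,0],[0,0,0.004,0,0],[0,0,0.004,0,0]]'
python3 - <<'E'
from bench import r
import cv2,numpy as np
d=r.snapshot("scene");a=d["pixels"][...,::-1][150:235,310:420]
cv2.imwrite("pics/s4c.png",cv2.resize(cv2.convertScaleAbs(a,alpha=2),(770,595),interpolation=cv2.INTER_CUBIC))
E
```

```text
time: 6.5
tool_pos: [453.7, 243.0, 5.0]
tcp_rot: [179.9, 0.3, 14.5]
ft_force: [-0.7, 0.5, -0.3]
finger_gap: -0.1
```

View pics/s4c.png

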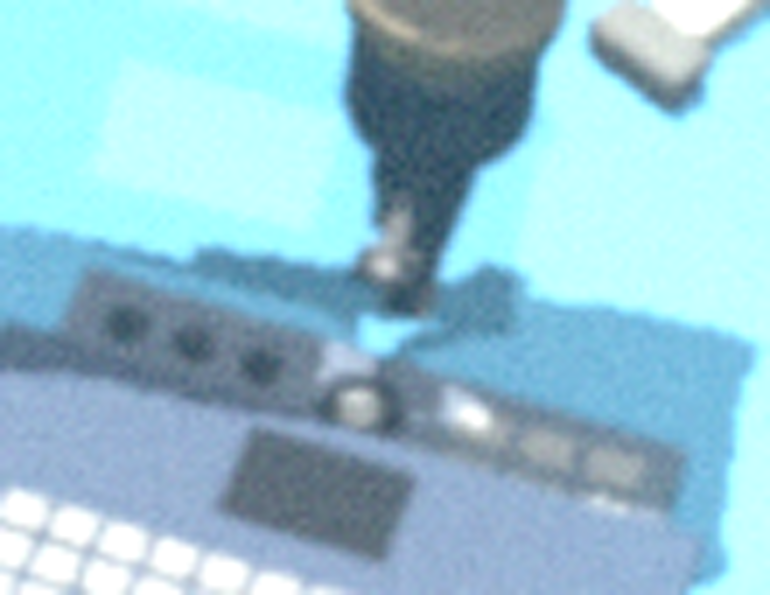

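Run:
```python
from h import *
d=pickle.load(open("scene0.pkl","rb"))
for z in (5,15,25,35):
    q=d["K"]@(d["R"]@np.array([453.7,243,z])+d["t"]);q=q[:2]/q[2];print(z,q,(q-[310,150])*7)
```

```text
5 [366.76497153 198.28639426] [397.35480068 338.00475982]
15 [367.0581847  196.29545449] [399.40729292 324.0681814 ]
25 [367.3550105  194.27998471] [401.48507352 309.95989299]
35 [367.65551611 192.23952879] [403.58861276 295.67670152]
```

The visible tip at (368,195) corresponds to z≈23, while reported z is 5, so the offset is about +18 mm. The tip is now at mid-height of the tray face, so I'll push.

```bash
python3 -m jog '[[0,0.01,0.001,0,0],[0,0.02,0.001,0,0],[0,0.028,0.001,0,0],[0,0.036,0.001,0,0],[0,0.044,0.001,0,0],[0,0.05,0.001,0,0],[0,0.05,0.001,0,0]]'
python3 - <<'E'
from bench import r
import cv2,numpy as np
d=r.snapshot("scene");a=d["pixels"][...,::-1][150:235,310:420]
cv2.imwrite("pics/s5c.png",cv2.resize(cv2.convertScaleAbs(a,alpha=2),(770,595),interpolation=cv2.INTER_CUBIC))
E
```

```text
time: 7.25
tool_pos: [466.6, 193.7, 4.3]
tcp_rot: [179.9, 0.3, 14.5]
ft_force: [0.1, 1.1, -0.1]
finger_gap: 0.2
```

View pics/s5c.png

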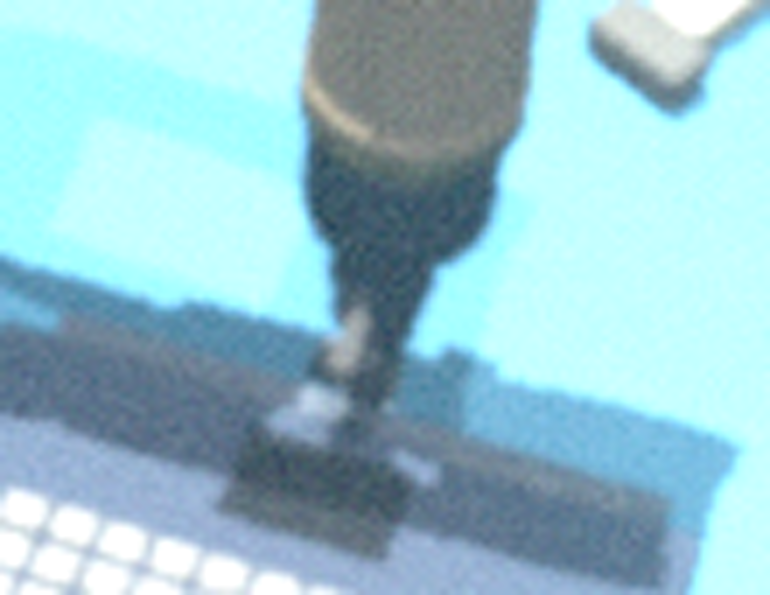

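The tray is moving in: its controls have gone under the deck and a thin strip remains. I'll finish in small steps, watching force.

```bash
python3 -m jog '[[0,0.004,0,0,0],[0,0.008,0,0,0],[0,0.008,0,0,0]]';python3 -m jog '[[0,0.003,0,0,0],[0,0.005,0,0,0],[0,0.005,0,0,0]]'
```

```text
time: 7.6
tool_pos: [468.6, 185.9, 4.3]
tcp_rot: [179.9, 0.3, 14.5]
ft_force: [-0.0, 0.1, 0.6]
finger_gap: 0.3
time: 7.9
tool_pos: [469.9, 180.8, 4.3]
tcp_rot: [179.9, 0.3, 14.4]
ft_force: [-0.8, 0.7, 0.6]
finger_gap: -0.1
```

```bash
python3 -m jog '[[0,0.002,0,0,0],[0,0.004,0,0,0],[0,0.004,0,0,0]]'
python3 - <<'E'
from bench import r
import cv2,numpy as np
d=r.snapshot("scene");a=d["pixels"][...,::-1][150:235,310:420]
cv2.imwrite("pics/s6c.png",cv2.resize(cv2.convertScaleAbs(a,alpha=2),(770,595),interpolation=cv2.INTER_CUBIC))
E
```

```text
time: 8.2
tool_pos: [471.0, 176.6, 4.3]
tcp_rot: [179.9, 0.3, 14.4]
ft_force: [-0.3, -0.0, 0.0]
finger_gap: -0.0
```

View pics/s6c.png

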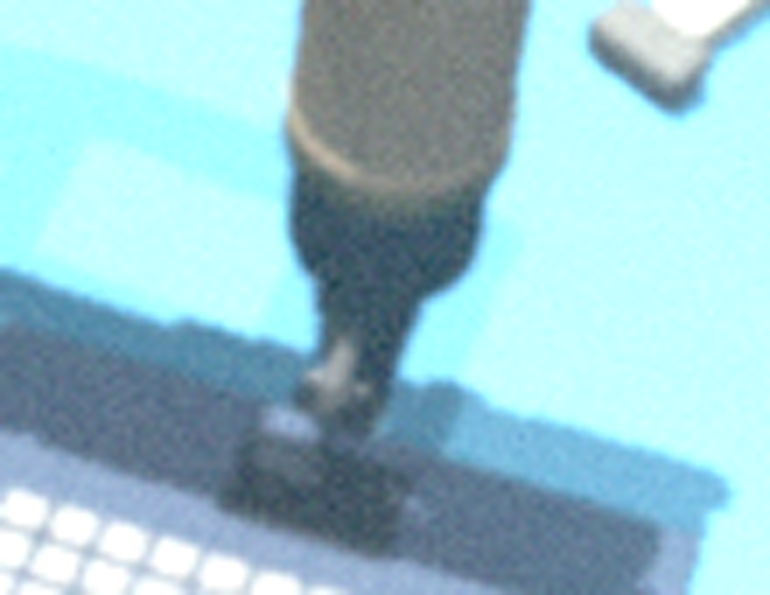

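```bash
python3 -m jog '[[0,0.002,0,0,0],[0,0.003,0,0,0]]'; python3 -m jog '[[0,0.002,0,0,0],[0,0.003,0,0,0]]'; python3 -m jog '[[0,0.002,0,0,0]]'
```

```text
time: 8.45
tool_pos: [471.8, 173.7, 4.4]
tcp_rot: [179.9, 0.3, 14.4]
ft_force: [-0.3, 5.8, -1.1]
finger_gap: -0.3
time: 8.65
tool_pos: [471.8, 173.5, 4.4]
tcp_rot: [-179.9, 0.3, 14.4]
ft_force: [-4.3, 20.0, -0.3]
finger_gap: -0.0
time: 8.75
tool_pos: [471.8, 173.8, 4.4]
tcp_rot: [-179.7, 0.3, 14.4]
ft_force: [-2.7, 12.4, -0.2]
finger_gap: 0.1
```

Hit the stop firmly (20 N with no further motion). Retreat, rise, and cross over the screen.

```bash
python3 -m jog '[[0,-0.015,0,0,0],[0,-0.03,0,0,0],[0,-0.03,-0.04,0,0],[0,-0.03,-0.09,0,0],[0,-0.03,-0.14,0,0],[0,-0.03,-0.19,0,0],[0,-0.03,-0.24,0,0],[0,-0.03,-0.29,0,0],[0,-0.03,-0.33,0,0],[0,0.0,-0.33,0,0],[0,0.04,-0.33,0,0],[0,0.08,-0.33,0,0],[0,0.12,-0.33,0,0],[0,0.16,-0.33,0,0],[0,0.2,-0.33,0,0],[0,0.24,-0.33,0,0],[0,0.28,-0.33,0,0],[0,0.32,-0.33,0,0],[0,0.34,-0.33,0,0],[0,0.34,-0.33,0,0]]'
python3 - <<'E'
from bench import r
import cv2
for n in("scene","top"):
    d=r.snapshot(n);cv2.imwrite(f"pics/{n}7.png",d["pixels"][...,::-1])
E
```

```text
time: 10.75
tool_pos: [558.5, -159.2, 331.5]
tcp_rot: [-179.6, 0.4, 14.3]
ft_force: [-1.0, 0.2, 0.6]
finger_gap: 0.2
```

View pics/scene7.png

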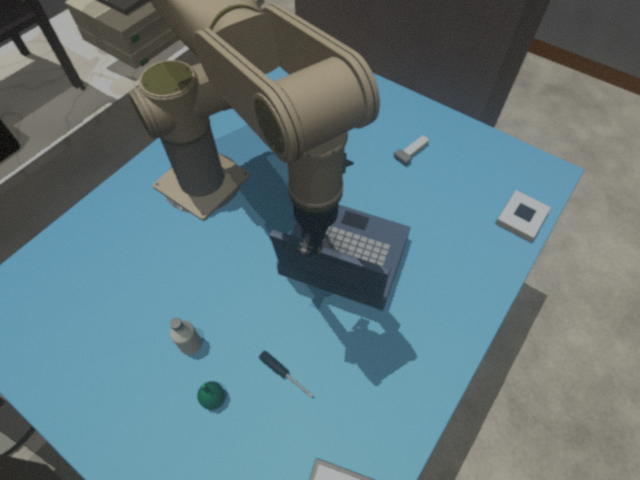

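View pics/top7.png

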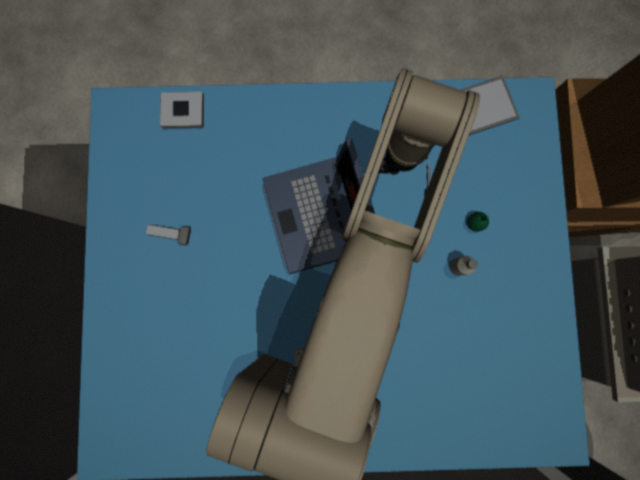

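Tray home; base corners at (263,180) and (290,270) match the earlier ones, so the scanner hasn't shifted and the screen is still up. Now descend behind the screen.

```bash
python3 -m jog '[[0,0,0.03,0.004,0],[0,0,0.06,0.004,0],[0,0,0.09,0.004,0],[0,0,0.12,0.004,0],[0,0,0.135,0.004,0],[0,0,0.135,0.004,0]]';  python3 -m jog '[[0,-0.01,0,0,0],[0,-0.02,0,0,0],[0,-0.03,0,0,0],[0,-0.035,0,0,0]]'
python3 - <<'E'
from bench import r
import cv2
d=r.snapshot("scene");a=d["pixels"][...,::-1][180:330,250:430]
cv2.imwrite("pics/s8c.png",cv2.resize(cv2.convertScaleAbs(a,alpha=1.8),(720,600),interpolation=cv2.INTER_CUBIC))
E
```

```text
time: 11.45
tool_pos: [556.1, -154.0, 194.7]
tcp_rot: [-179.5, 0.5, 14.3]
ft_force: [-1.3, 0.5, 0.0]
finger_gap: -0.2
time: 11.85
tool_pos: [547.9, -118.8, 196.5]
tcp_rot: [-179.5, 0.4, 14.3]
ft_force: [0.3, -0.4, 0.3]
finger_gap: 0.2
```

View pics/s8c.png

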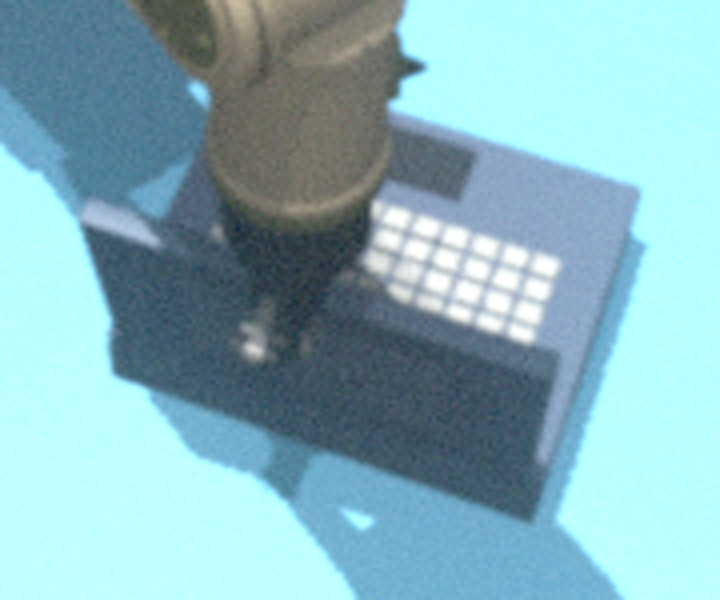

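Fingers are at the upper middle of the back, at about (290,340) in the crop. Push along the arc, slowly.

```bash
python3 -m jog '[[0,-0.01,0.001,0,0],[0,-0.02,0.002,0,0],[0,-0.031,0.002,0,0],[0,-0.04,0.002,0,0],[0,-0.05,0.003,0,0],[0,-0.06,0.003,0,0]]'
python3 - <<'E'
from bench import r
import cv2
d=r.snapshot("scene");a=d["pixels"][...,::-1][180:330,250:430]
cv2.imwrite("pics/s9c.png",cv2.resize(cv2.convertScaleAbs(a,alpha=1.8),(720,600),interpolation=cv2.INTER_CUBIC))
E
```

```text
time: 12.5
tool_pos: [533.4, -60.4, 194.5]
tcp_rot: [-179.6, 0.3, 14.3]
ft_force: [3.2, -4.4, -1.0]
finger_gap: -0.3
```

View pics/s9c.png

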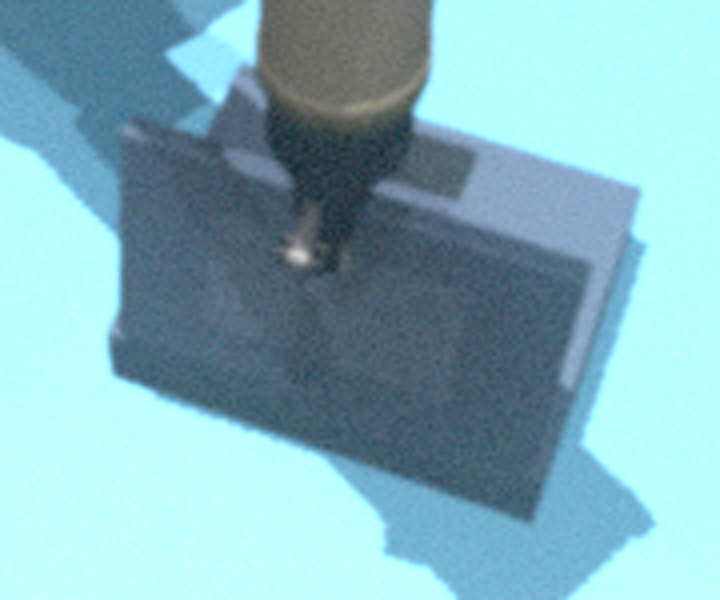

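The screen is tilting forward with about 5 N and the base is still in place. Continuing along the arc.

```bash
python3 -m jog '[[0,-0.008,0.002,0,0],[0,-0.015,0.004,0,0],[0,-0.022,0.006,0,0],[0,-0.029,0.008,0,0],[0,-0.036,0.011,0,0],[0,-0.042,0.014,0,0],[0,-0.055,0.021,0,0],[0,-0.067,0.029,0,0],[0,-0.079,0.038,0,0]]'
python3 - <<'E'
from bench import r
import cv2
d=r.snapshot("scene");a=d["pixels"][...,::-1][160:310,250:430]
cv2.imwrite("pics/s10c.png",cv2.resize(cv2.convertScaleAbs(a,alpha=1.8),(720,600),interpolation=cv2.INTER_CUBIC))
E
```

```text
time: 13.45
tool_pos: [512.8, 19.0, 156.6]
tcp_rot: [-179.4, 0.3, 14.4]
ft_force: [1.1, -1.2, 4.0]
finger_gap: -0.3
```

View pics/s10c.png

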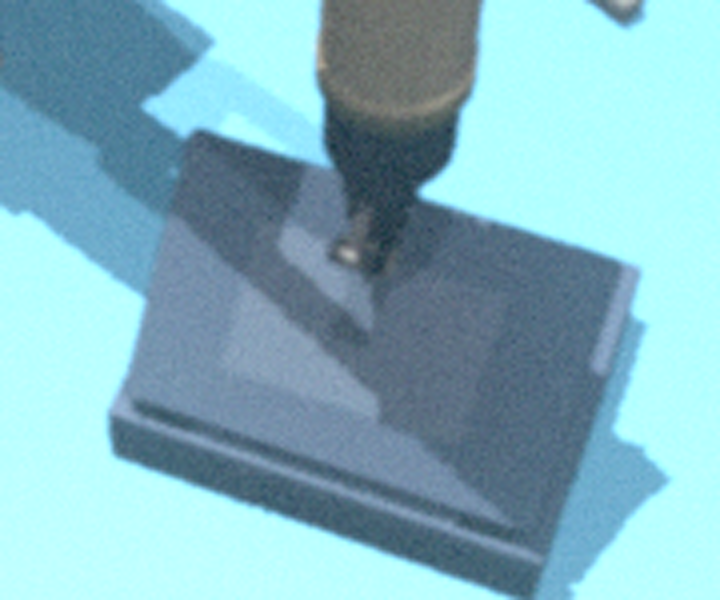

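```bash
python3 -m jog '[[0,-0.004,0.005,0,0],[0,-0.008,0.01,0,0],[0,-0.012,0.016,0,0],[0,-0.016,0.022,0,0],[0,-0.02,0.028,0,0],[0,-0.024,0.034,0,0],[0,-0.031,0.046,0,0],[0,-0.036,0.058,0,0],[0,-0.039,0.066,0,0],[0,-0.041,0.072,0,0],[0,-0.041,0.072,0,0]]'
```

```text
time: 14.6
tool_pos: [499.2, 61.2, 81.5]
tcp_rot: [-179.3, 0.6, 14.4]
ft_force: [-0.4, 0.2, -0.0]
finger_gap: -0.2
```

```bash
python3 -m jog '[[0,-0.001,0.004,0,0],[0,-0.001,0.008,0,0],[0,-0.001,0.011,0,0]]'; python3 -m jog '[[0,0,0.003,0,0],[0,0,0.005,0,0]]'
```

```text
time: 14.9
tool_pos: [498.8, 62.3, 70.3]
tcp_rot: [-179.3, 0.6, 14.4]
ft_force: [1.0, 2.1, 2.0]
finger_gap: 0.0
time: 15.1
tool_pos: [498.7, 62.4, 65.1]
tcp_rot: [-179.3, 0.6, 14.4]
ft_force: [-0.2, 2.3, 2.4]
finger_gap: -0.1
```

```bash
python3 -m jog '[[0,0,0.002,0,0],[0,0,0.003,0,0]]'; python3 -m jog '[[0,0,0.002,0,0],[0,0,0.003,0,0]]'
```

```text
time: 15.3
tool_pos: [498.7, 62.4, 62.2]
tcp_rot: [-179.3, 0.6, 14.4]
ft_force: [-4.6, 1.5, 12.5]
finger_gap: -0.1
time: 15.5
tool_pos: [498.8, 62.4, 62.0]
tcp_rot: [-179.3, 0.6, 14.4]
ft_force: [-18.5, 0.3, 36.0]
finger_gap: 0.1
```

Firm stop at 36 N, shut. Retract upward and away, then check.

```bash
python3 -m jog '[[0,0,0,0,0],[0,0,-0.03,0,0],[0,0,-0.07,0,0],[0,0,-0.12,0,0],[0,0,-0.17,0,0],[0,0,-0.22,0,0],[-0.02,0.04,-0.25,0,0],[-0.04,0.08,-0.27,0,0],[-0.07,0.12,-0.27,0,0],[-0.1,0.16,-0.27,0,0],[-0.12,0.2,-0.27,0,0],[-0.15,0.24,-0.27,0,0],[-0.18,0.28,-0.27,0,0],[-0.21,0.32,-0.27,0,0],[-0.24,0.36,-0.27,0,0],[-0.26,0.4,-0.27,0,0],[-0.28,0.44,-0.27,0,0],[-0.28,0.44,-0.27,0,0]]'
python3 - <<'E'
from bench import r
import cv2
for n in("scene","top"):
    d=r.snapshot(n);cv2.imwrite(f"pics/{n}11.png",d["pixels"][...,::-1])
a=cv2.imread("pics/top11.png")[125:285,230:510];cv2.imwrite("pics/top11c.png",cv2.resize(cv2.convertScaleAbs(a,alpha=1.6),(784,448),interpolation=cv2.INTER_CUBIC))
E
```

```text
time: 17.3
tool_pos: [338.1, -440.0, 327.2]
tcp_rot: [-179.2, 0.8, 14.1]
ft_force: [0.3, 1.2, -0.7]
finger_gap: 0.2
```

View pics/scene11.png

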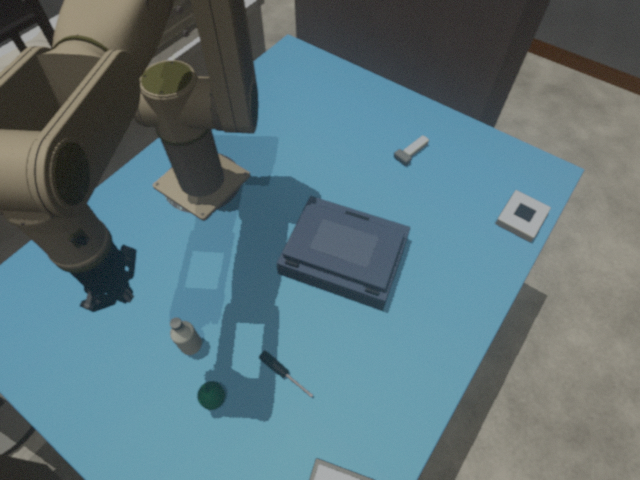

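View pics/top11c.png

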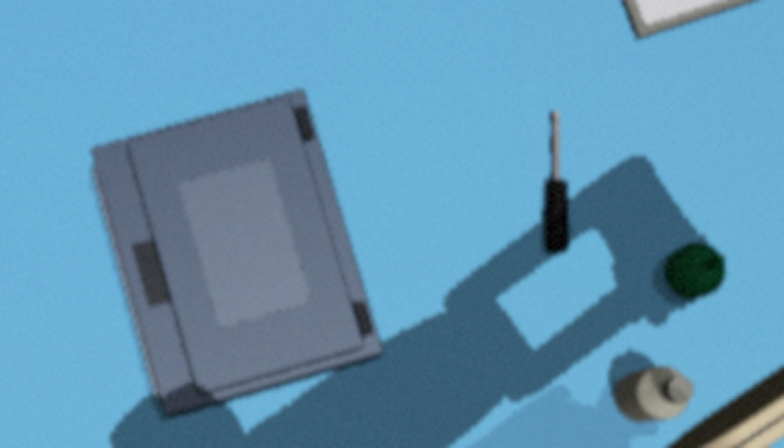

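Run:
```python
from h import *
T=pickle.load(open("top0.pkl","rb"));t=lambda x,y:(230+x/2.8,125+y/2.8)
P=lambda X:round(float(.252*X[0]-.968*X[1]),1)
for n,p,q,z in(("screen free edge (exp 13.3)",(130,142),(198,393),86),("tray (exp -32.7)",(93,180),(155,404),44)):
    a,b=onz(T,t(*p),z),onz(T,t(*q),z);print(n,P(a),P(b))
```

```text
screen free edge (exp 13.3) 12.6 9.5
tray (exp -32.7) -38.5 -39.0
```

The tray reading is rough (pixel guesses), so I'll look closer at that edge before handing in.

Run:
```python
from bench import r
from h import *
import cv2
T=r.snapshot("top");S=r.snapshot("scene")
def pr(d,X):
    q=d["K"]@(d["R"]@np.array(X)+d["t"]);return q[:2]/q[2]
u=np.array([.968,.252]);p=np.array([.252,-.968])
for d,n,(x0,y0,w,h) in((T,"t12",(240,170,60,110)),(S,"s12",(300,190,120,80))):
    f=5 if n=="t12" else 6
    a=cv2.resize(cv2.convertScaleAbs(np.ascontiguousarray(d["pixels"][...,::-1][y0:y0+h,x0:x0+w]),alpha=2),None,fx=f,fy=f,interpolation=cv2.INTER_CUBIC)
    cv2.imwrite(f"pics/{n}.png",a)
# profile along push axis in top view, averaged along u, at z=44 plane
g=cv2.cvtColor(T["pixels"],cv2.COLOR_RGB2HSV).astype(np.float32)
Ps=np.arange(-60,-10,2)
for U in(400,440,480,520,560,600):
    row=[]
    for P in Ps:
        v=[]
        for k in range(-12,13,3):
            xy=(U+k)*u+P*p;q=pr(T,[*xy,44]);v.append(cv2.remap(g[...,1],np.float32([[q[0]]]),np.float32([[q[1]]]),1)[0,0])
        row.append(int(np.mean(v)))
    print(U,dict(zip(Ps.tolist(),row)))
```

```text
400 {-60: 128, -58: 127, -56: 127, -54: 128, -52: 128, -50: 127, -48: 127, -46: 127, -44: 129, -42: 128, -40: 119, -38: 97, -36: 71, -34: 56, -32: 57, -30: 61, -28: 63, -26: 63, -24: 63, -22: 62, -20: 62, -18: 62, -16: 62, -14: 63, -12: 63}
440 {-60: 127, -58: 127, -56: 127, -54: 127, -52: 128, -50: 128, -48: 128, -46: 128, -44: 129, -42: 128, -40: 119, -38: 98, -36: 71, -34: 58, -32: 57, -30: 60, -28: 63, -26: 63, -24: 63, -22: 62, -20: 62, -18: 62, -16: 64, -14: 64, -12: 63}
480 {-60: 128, -58: 128, -56: 128, -54: 128, -52: 128, -50: 128, -48: 128, -46: 129, -44: 130, -42: 128, -40: 119, -38: 97, -36: 71, -34: 60, -32: 60, -30: 63, -28: 64, -26: 65, -24: 65, -22: 64, -20: 63, -18: 57, -16: 49, -14: 40, -12: 36}
520 {-60: 128, -58: 128, -56: 128, -54: 128, -52: 128, -50: 128, -48: 128, -46: 128, -44: 129, -42: 129, -40: 119, -38: 98, -36: 73, -34: 61, -32: 61, -30: 65, -28: 66, -26: 66, -24: 66, -22: 66, -20: 64, -18: 57, -16: 48, -14: 38, -12: 34}
560 {-60: 129, -58: 129, -56: 129, -54: 129, -52: 129, -50: 129, -48: 129, -46: 129, -44: 131, -42: 130, -40: 120, -38: 98, -36: 73, -34: 61, -32: 62, -30: 65, -28: 68, -26: 68, -24: 67, -22: 68, -20: 67, -18: 66, -16: 67, -14: 68, -12: 67}
600 {-60: 129, -58: 129, -56: 129, -54: 129, -52: 129, -50: 129, -48: 129, -46: 129, -44: 131, -42: 130, -40: 120, -38: 99, -36: 74, -34: 62, -32: 61, -30: 66, -28: 70, -26: 70, -24: 71, -22: 70, -20: 70, -18: 70, -16: 69, -14: 69, -12: 69}
```

View pics/t12.png

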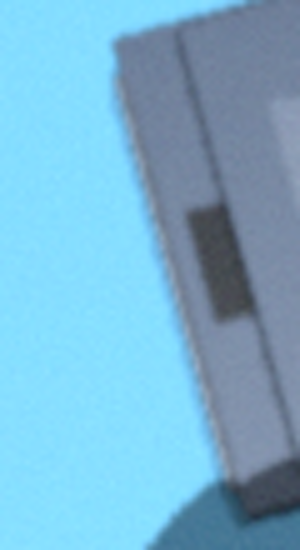

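View pics/s12.png

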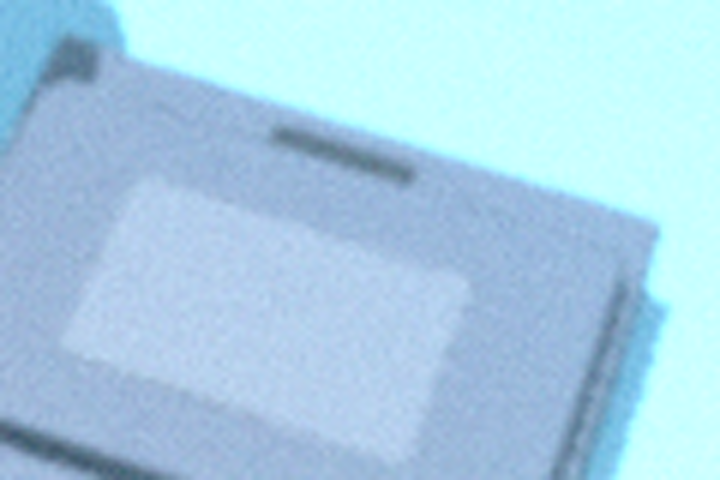

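Run:
```python
from h import *
import cv2
T=pickle.load(open("top0.pkl","rb"));cv2
from bench import r
Tn=r.snapshot("top")
u=np.array([.968,.252]);p=np.array([.252,-.968])
def edge(d,U,z,lo,hi):
    g=cv2.cvtColor(d["pixels"],cv2.COLOR_RGB2HSV)[...,1].astype(np.float32)
    Ps=np.arange(lo,hi,.5);k=np.arange(-3,3.1,1)
    X=np.array([[*((U+j)*u+P*p),z] for P in Ps for j in k])
    q=(d["K"]@(d["R"]@X.T+d["t"][:,None])).T;q=(q[:,:2]/q[:,2:]).astype(np.float32)
    v=cv2.remap(g,q[None,:,0].copy(),q[None,:,1].copy(),1).reshape(len(Ps),-1).mean(1)
    i=np.where(v<94)[0];return Ps[i[0]],int(v[0]),int(v[-1])
for U in(360,364,638,642):print("base",U,edge(Tn,U,62,-60,-5), "start",edge(T,U,62,-60,-5))
for U in(400,501,600):print("tray",U,edge(Tn,U,44,-60,-15),"start",edge(T,U,44,-110,-60))
```

```text
base 360 (np.float64(-29.0), 138, 70) start (np.float64(-30.0), 127, 58)
base 364 (np.float64(-29.5), 137, 69) start (np.float64(-30.5), 121, 58)
base 638 (np.float64(-29.0), 128, 72) start (np.float64(-29.0), 129, 74)
base 642 (np.float64(-29.0), 129, 73) start (np.float64(-29.0), 129, 73)
tray 400 (np.float64(-37.5), 127, 64) start (np.float64(-83.0), 127, 29)
tray 501 (np.float64(-37.5), 128, 43) start (np.float64(-83.0), 128, 10)
tray 600 (np.float64(-37.0), 128, 69) start (np.float64(-83.0), 130, 5)
```

Run:
```python
from bench import r
s=r.sense();print(s["time"],s["tool_pos"],s["ft_force"]);print(r.hand_in())
```

```text
17.55 [ 341.34975386 -434.99070636  329.85407613] [-0.23323823  0.40732196 -0.12746413]
the job is handed in; nothing more can be done
None
```

The scanner is closed up and handed in at 17.6 s. I pushed the tray home against its stop with the screen still up. Then I pushed the screen down from behind along its arc until it stopped firmly, and lifted the arm clear. No verdict was reported.

**What the last checks showed**
- **Tray:** it stopped dead at 20 N. The top view puts it about 2 mm from home, with about 2 mm uncertainty, against a limit of 5 mm. In the scene view it no longer shows beyond the deck.
- **Screen:** it stopped at 36 N, at the height that fits fully flat.
- **Scanner and bystanders:** the base front edge is within about 1 mm of where it started. The bottle, blower, probe and screwdriver look unmoved in the pictures. I did not measure them.

**What went wrong or disagreed**
- **Tip height:** the real fingertip sits 18–24 mm higher than the reported TCP (about 18 mm by picture, 24 mm by contact).
- **First tray push:** because of that, it slid over the top of the tray. A small test descent then pressed on the tray at 12 N, after which I backed off and pushed again lower.
- **Tray readings:** my first rough picture reading put the tray about 6 mm from its expected home position. The closer edge measurement gave the 2 mm above.

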